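# Hang the tool bin back on the louvred rack

## Robot

A 7-joint arm with a two-finger parallel gripper is mounted at the origin on the work surface. World frame = base frame: x ahead of the robot, y to its left, z up, the work surface at z = 0. Lengths are in m, angles in rad, forces in N, time in s.
With the tool pointing down it reaches from about 0.425 to 0.925 m from the base axis. Payload 6.8 kg.
Tool frame: the origin (TCP) lies at the very end of the fingers, on their centre line; the grasp point (between the pads) lies 19 mm behind it; z points along the fingers, y is the line along which they close (so a half turn about z gives the same grasp; the last joint's range is limited). The gripper opens to 85 mm and grips with 20 to 120 N. Pads are 22 mm wide; open, the fingers measure 114 mm over their backs; the gripper's body (76 mm by 85 mm) begins 54 mm behind the grasp point. The pads swing forward as they close: fully open they stand 13 mm farther back than shut.
Start: joints at [-1.263, 0.477, 0.022, 1.555, -0.011, 1.109, -0.083], TCP at [0.273, 0.618, 0.231] pointing down, gripper open.
Joint ranges: [-2.96, 2.96], [-0.34, 2.1], [-1.41, 1.46], [0.24, 2.44], [-1.37, 4.51], [0.17, 1.92], [-2.96, 2.96]. Speed limits (rad/s): [2.39, 2.39, 3.14, 3.14, 3.14, 3.14, 3.14].

## Interface

Orientations are given as a unit quaternion [w, x, y, z].
In Python, from station import bot gives the robot as it stands.
- The arm moves only by the tool jog_arm, never from a script. Its argument "motion" is a list of rows, each a list of 7 numbers: the turn, a rotation vector about the tool's x, y, z in rad, then the shift along the tool's x, y, z in mm, then the finger opening in mm, from 0 to 85.4. A call has 1 to 10 rows; each row is the pose to reach, as a shift and turn from the pose commanded when the call began, along the tool's axes at that moment; what a row does not reach only later rows make up. A row lasts 1/8 s, in which the tool goes at most 62.5 mm and 10.7 degrees, less where a joint would pass 70% of its speed; a pose out of reach is approached as far as the arm can. A call with a gripper value outside its range is refused whole. The fingers move at their own pace and stop on an object; "grip_force" is the grip in N (left out, the last holds). Time passes only in rows, so rows that repeat a pose let the fingers close. It gives the time, the measured TCP pose, the force, the opening and the grip force at its end, in the units of the state.
- bot.get_obs(): the state, without advancing time (a new reading comes with each control period).
- bot.read_camera(name): name is "scene" or "side" or "wrist"; returns a dict with "pixels" (480x640x3 uint8, red, green, blue), "camera_matrix" (3x3 intrinsics, pixels), "T" (4x4, takes a point from camera to world coordinates); the wrist camera has in their place "tool_from_camera" (4x4, takes a point from camera to tool coordinates, whose origin is the TCP and whose axes are the flange's). Camera axes: x right, y down, z forward; pixel columns grow to the right and rows downward; lengths in m; the calibration is good to about 2 mm. A picture is of the moment at which its call begins: read the wrist's pose just before it. There is no depth.
- bot.hand_in(): hands the job in; it is judged then, once.
Trained networks look in a picture, given as the dict that the camera call returned (one of the last four; its "shot" number tells which), for a name from the list of things; names that differ only in an ending like _2 or _b are one class to them, and where a whole thing is asked for, a point or a joint stands for the part that bears it (a point fixed in the world has none). Each returns a list of dicts, best first, with "score" (0 to 1); they miss things now and then, are a little off and sometimes report something else, mostly with a low value. They report only what shows in the picture. A call takes as long as a camera call. They do not tell look-alikes from the thing itself.
- bot.spot_in(thing, picture): "xy" ([column, row] in pixels, amid what is visible of it).
- bot.tip_of(thing, picture): "xy" ([column, row] in pixels: a listed point, or the origin of a listed thing).
The state is a dict: "t": time; "q": joint angles; "joint_vel": joint speeds; "joint_torque": joint torques, N m; "eef_pos": TCP position; "tool_rot": TCP orientation; "contact_force": force on the tool from outside, world axes, zero at the start; "torque": the same for the moment, N m; "gripper_width": opening from 0.0 (shut) to 1.0 (fully open); "grasp_force": force on a finger pad.
Only numpy, scipy, OpenCV 4.12 (cv2) and the standard library are available. Lean on these libraries where they do the work, as an engineer would, in place of code of your own. Each camera call takes 0.05 s, during which the arm holds its last target. There are 200 camera calls.

## Task

Take the empty plastic bin that stands on the bench and hang it level by its back lip on the topmost louvre of the steel rack, the same way as the bin of wooden tools already hanging there, with its side up against the rack's end cheek farther from the robot. Nobody knows to a millimetre where the louvres stand, so feel the bin's back up to them and let the lip down gently behind the louvre's edge until the louvre carries it; never bang it or press it hard against the rack. Let go, and leave everything else on the bench where it is.

Things in the scene. Friction and masses are not known exactly. Their poses are not given: they have to be found in the camera images.
- bin: Grey plastic hang-on bin, empty, the only bin standing on the bench: 110 mm front to back (x), 80 wide (y), 75 high, walls and floor 3 mm, 0.18 to 0.31 kg. Origin: centre of its underside; +x points from front to back, +z up. Back wall flat, outer face at x +55 mm, up to z 75. Hung on the topmost louvre its origin is 138 mm above the bench and its back wall lies on the louvres' outer sides.
- bin_bead (a point): Top middle of the bin's grip bead: a level bead along the top of the front wall, 10 mm thick (bin x -55 to -45 mm), 80 mm long, from z 43 to z 65 mm above the bin's underside, open bin behind it; pinch it from above, one finger in the bin, one in front. This point is at bin x -50, y 0, z 65 mm.
- bin_lip (a point): Middle of the lower edge of the bin's hanging lip (bin x +61, y 0, z 63 mm). The lip is 66 mm long: it runs back level from the top of the back wall (underside at z 72) and turns down; the turned-down part is 3 mm thick (x +59.7 to +62.7) and ends at z 63, leaving a 4.7 mm slot, open below, between it and the back wall.
- rack: Bench rack, fixed: steel foot plate 160 x 300 x 6 mm with an upright louvred steel panel 300 mm wide, top at z 230 mm. Origin: on the bench, mid-width, below the panel's nominal front face; +x points from front into the panel, +y along the louvres to the cheek farther from the robot. A hung bin has its axes along the rack's. Keep all bin-rack contacts together below 40 N; 3 to 6 N is ample.
- louvre_nominal (a point): Middle of the topmost louvre's top edge if the panel stood at its nominal place (rack x -7.5, z 210 mm). The panel is bolted to the foot in slots: it and all its louvres really stand up to 8 mm nearer or farther along rack x (square, rigid, unmeasured: find by touch). Hung bin's origin: rack x -64 mm plus that offset.
- cheek_nominal (a point): On the inner face (rack y +147 mm) of the far end cheek, a flat flange over the panel's height reaching 24 mm forward of its face; moves along x with the panel. A bin against it has its origin at rack y +107 mm. Louvres: level, full width, top edges at z 210, 170, 130, 90, 50 mm, each an upright 3 mm edge 12 high, 6 mm clear of the face. A second, fixed bin hangs on the topmost at y -140 to -60.
- bucket: White plastic pail with snap lid and wire bail, 168 mm across, 155 mm high; origin at the centre of its underside. To be left alone.
- bowl: Outer of two nested stoneware bowls, 170 mm across, 65 mm high; origin at the centre of its underside. To be left alone.
- bowl_inner: Inner of the two nested stoneware bowls, 116 mm across, 55 mm high; origin at the centre of its underside. To be left alone.
- steel_rib: Flat steel throwing rib with round ends, 105 x 50 x 4 mm, lying on the bench; origin at the centre of its underside. To be left alone.
- loop_tool: Loop tool lying on the bench, boxwood handle, brass ferrule and steel wire loop, 195 mm long (x towards the loop), 17 mm high; origin on the bench, in the handle's half. To be left alone.
- wood_knife: Flat boxwood knife lying on the bench, 172 mm long (x towards the blade), 8 mm high; origin on the bench, near its middle. To be left alone.
- jar: Small stoneware glaze jar with white cap, 60 mm across, 85 mm high; origin at the centre of its underside. To be left alone.
Things that resemble listed ones, but are neither listed nor needed, are in the scene too. Leave any green, pink or red look-alike of the bin alone.

How it is judged:
At the end, for the whole second after the job is handed in: the bin hangs by its lip on the rack's topmost louvre: its origin 133 to 143 mm above the bench in the rack's frame and 53 to 75 mm before the panel's nominal face, level and square to the rack within 0.09 rad (5 degrees), its side within 4 mm of the far cheek, carried by the rack, at rest (z of bin in the frame of rack between 0.133 and 0.143 m and x of bin in the frame of rack between -0.075 and -0.053 m and y of bin in the frame of rack above 0.103 m and angle between the x axis of bin and the x axis of rack, either way round below 0.09 rad and angle between bin's own z axis and vertical below 0.09 rad and contact force between bin and rack above 0.8 N and linear speed of bin below 0.02 m/s); the robot touches nothing.
It fails at once if the bin is banged or pressed hard against the rack (all their contacts together over 40 N) (contact force between bin and rack above 40 N).
It fails at once if another thing on the bench is moved by more than 30 mm (distance of any of bucket, bowl, bowl_inner, steel_rib, loop_tool, wood_knife, jar from where it was at the start of the episode above 0.03 m).
It also fails if it takes over 70 s, if anything falls off the work surface, if the arm or the gripper's body presses on something with over 40 N, if the wrist force passes 120 N, or if a joint passes its speed limit or range.

## Working session

There is one attempt and no reset: what is moved stays moved. The work goes in short steps, Python scripts to look and compute and a tool call to move; the robot and the scene stay as the last step left them, time stands still between calls to the robot, and variables do not carry over. Pictures are saved under pics/ and viewed, at most 10 in all, crops included, and the job is handed in when it is done.

Besides the shell and the picture viewer there is one more tool, called after "Emit:" as name([rows], argument=value, ...), one row to a line, values as JSON. jog_arm: Moves the arm, as the interface text tells. Its arguments: {"type":"object","properties":{"motion":{"type":"array"},"grip_force":{"type":"number"}},"required":["motion"]}

```bash
mkdir -p pics; cat > h.py <<'E'
import numpy as np, cv2
from station import bot
from scipy.spatial.transform import Rotation as R
def rot(q): return R.from_quat([q[1],q[2],q[3],q[0]]).as_matrix()
def camT(p,o):
    if "T" in p: return np.array(p["T"])
    T=np.eye(4);T[:3,:3]=rot(o["tool_rot"]);T[:3,3]=o["eef_pos"]
    return T@np.array(p["tool_from_camera"])
def shot(n,f=None):
    o=bot.get_obs(); p=bot.read_camera(n); 
    if f: cv2.imwrite(f"pics/{f}.png",p["pixels"][:,:,::-1])
    return p,camT(p,o)
def ray(p,T,xy):
    d=T[:3,:3]@np.linalg.inv(p["camera_matrix"])@[xy[0],xy[1],1]
    return T[:3,3],d/np.linalg.norm(d)
def atz(p,T,xy,z):
    c,d=ray(p,T,xy); return c+d*(z-c[2])/d[2]
def proj(p,T,P):
    c=np.linalg.inv(T)@np.r_[P,1]; u=p["camera_matrix"]@c[:3]; return u[:2]/u[2]
def tri(rs):
    A=sum(np.eye(3)-np.outer(d,d) for c,d in rs); b=sum((np.eye(3)-np.outer(d,d))@c for c,d in rs)
    return np.linalg.solve(A,b)
E
python3 - <<'E'
from h import *
np.set_printoptions(precision=3,suppress=True)
for n in("scene","side"):
    p,T=shot(n,n+"1"); print(n,T[:3,3])
    for t in("bin","bin_bead","bin_lip","rack","louvre_nominal","cheek_nominal"):
        for k in bot.tip_of(t,p)[:4]: print(t,np.round(k["xy"],1),round(k["score"],2),[atz(p,T,k["xy"],z)[:2] for z in(0,{"bin_bead":.065,"bin_lip":.063,"louvre_nominal":.21}.get(t,0))])
o=bot.get_obs();print(o["eef_pos"],rot(o["tool_rot"]))
E
```

```text
scene [1.134 0.202 1.084]
bin [484.9 229. ] 0.92 [array([0.249, 0.461]), array([0.249, 0.461])]
bin [359.5 276.2] 0.9 [array([0.5  , 0.139]), array([0.5  , 0.139])]
bin [282.2 282. ] 0.66 [array([ 0.571, -0.059]), array([ 0.571, -0.059])]
bin [251.5 169.4] 0.58 [array([ 0.202, -0.28 ]), array([ 0.202, -0.28 ])]
bin_bead [260.4 259.8] 0.97 [array([ 0.519, -0.14 ]), array([ 0.556, -0.119])]
bin_bead [374.8 268.9] 0.88 [array([0.466, 0.175]), array([0.506, 0.177])]
bin_bead [249.7 145.1] 0.85 [array([ 0.1  , -0.324]), array([ 0.162, -0.292])]
bin_bead [507.  210.7] 0.83 [array([0.162, 0.522]), array([0.22 , 0.503])]
bin_lip [338.3 261.6] 0.81 [array([0.469, 0.072]), array([0.508, 0.079])]
bin_lip [249.4 168.5] 0.77 [array([ 0.2  , -0.288]), array([ 0.255, -0.26 ])]
bin_lip [452.8 181. ] 0.66 [array([0.084, 0.351]), array([0.145, 0.342])]
bin_lip [301.4 279.5] 0.65 [array([ 0.55 , -0.011]), array([0.584, 0.001])]
rack [203.  241.1] 0.82 [array([ 0.502, -0.319]), array([ 0.502, -0.319])]
louvre_nominal [187.7 194.4] 0.86 [array([ 0.352, -0.434]), array([ 0.503, -0.311])]
louvre_nominal [3
[... 862 characters left out ...]
 [312.6 434. ] 0.68 [array([0.261, 0.468]), array([0.234, 0.507])]
bin_lip [390.1 396.6] 0.95 [array([0.168, 0.297]), array([0.148, 0.346])]
bin_lip [317.7 273.4] 0.9 [array([0.548, 0.001]), array([0.502, 0.07 ])]
bin_lip [308.2 253.6] 0.77 [array([ 0.627, -0.069]), array([0.576, 0.005])]
bin_lip [315.8 391.7] 0.65 [array([0.316, 0.371]), array([0.286, 0.416])]
rack [381.7 233.4] 0.72 [array([ 0.486, -0.286]), array([ 0.486, -0.286])]
louvre_nominal [387.3 173.8] 0.64 [array([ 0.661, -0.677]), array([ 0.483, -0.296])]
cheek_nominal [348.8 160.4] 0.88 [array([ 0.849, -0.705]), array([ 0.849, -0.705])]
[0.273 0.617 0.231] [[-0.915  0.404  0.   ]
 [ 0.404  0.915 -0.   ]
 [-0.    -0.    -1.   ]]
```

View pics/scene1.png

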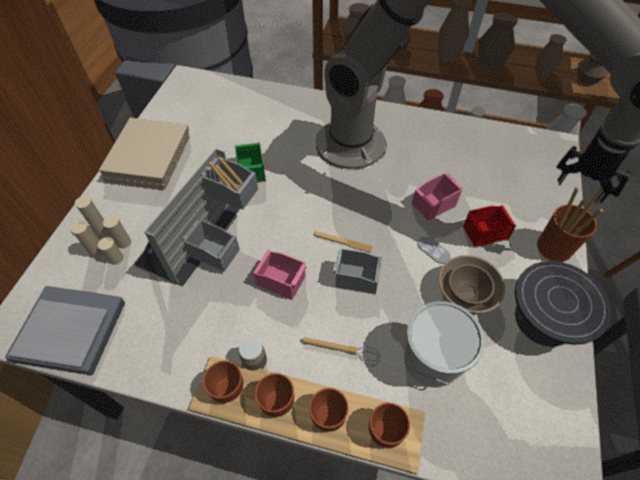

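View pics/side1.png

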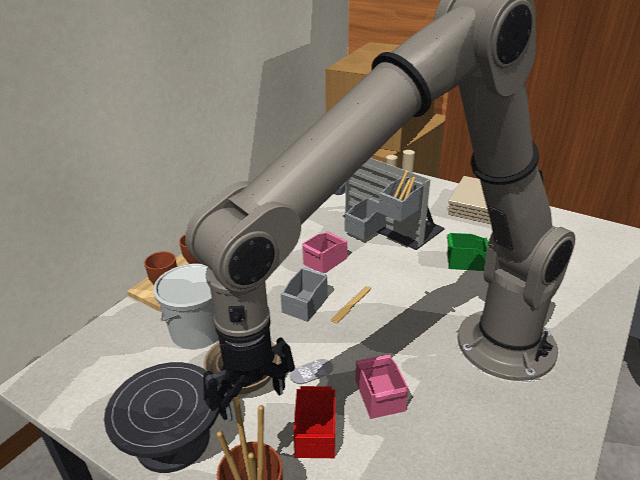

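The scene view shows the dark-grey target bin at about (359,270), with its front facing right. Another grey bin hangs low on the rack at (211,247), and the tool bin hangs at (230,182). The pink, red and green look-alikes are elsewhere. The rack's far cheek is near (165,260).

```bash
python3 - <<'E'
from h import *
np.set_printoptions(precision=4,suppress=True)
ps,Ts=shot("scene");pd,Td=shot("side")
def tr(n,a,b):
    P=tri([ray(ps,Ts,a),ray(pd,Td,b)]); print(n,P,"res",proj(ps,Ts,P)-a,proj(pd,Td,P)-b); return P
tr("bin",(359.5,276.2),(306.4,305.2))
tr("bead",(374.8,268.9),(294.9,298.9))
tr("lip",(338.3,261.6),(317.7,273.4))
L=tr("louv",(187.7,194.4),(387.3,173.8))
C=tr("cheek",(157.7,235.2),(348.8,160.4))
tr("rack",(203,241.1),(381.7,233.4))
tr("lowbinbead",(238,252),(334,225)) 
S=cv2.resize(ps["pixels"][130:300,120:400],None,fx=2.85,fy=2.85,interpolation=cv2.INTER_CUBIC);cv2.imwrite("pics/c1.png",S[:,:,::-1])
E
```

```text
bin [ 0.4983  0.1376 -0.0001] res [-0.4044 -0.5402] [-0.5866  0.3523]
bead [0.5006 0.1782 0.0529] res [0.5774 0.7491] [ 0.8242 -0.4894]
lip [0.5036 0.0754 0.0627] res [-1.0753 -1.5405] [-1.529   0.9934]
louv [ 0.494  -0.3183  0.1973] res [-0.0479 -0.0831] [-0.0541  0.0556]
cheek [ 0.6345 -0.3275  0.206 ] res [0.2846 0.4578] [ 0.2784 -0.2737]
rack [ 0.4969 -0.3212 -0.0178] res [1.312  2.0748] [ 1.6064 -1.4169]
lowbinbead [ 0.5738 -0.161   0.0845] res [3.9319 5.8739] [ 4.5726 -3.802 ]
```

View pics/c1.png

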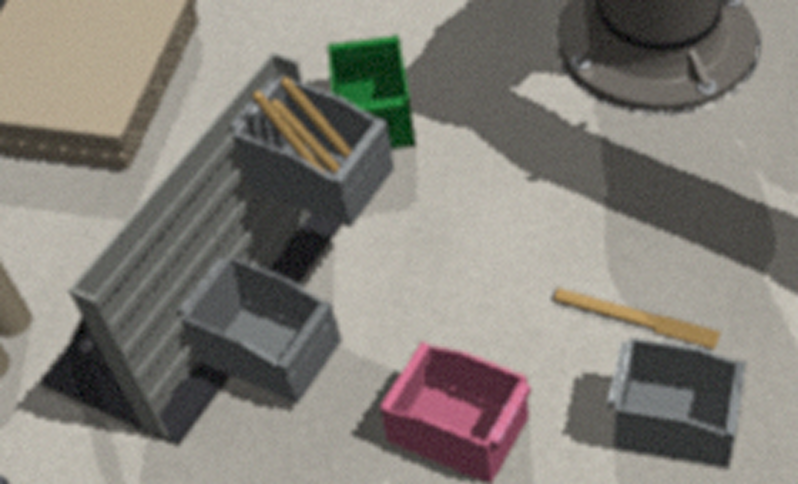

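Emit:
jog_arm([
  [0,0,-0.15,-40,-33,0,50],
  [0,0,-0.3,-90,-75,0,50],
  [0,0,-0.44,-140,-117,0,50],
  [0,0,-0.44,-190,-159,0,50],
  [0,0,-0.44,-240,-201,0,50],
  [0,0,-0.44,-290,-243,0,50],
  [0,0,-0.44,-340,-285,0,50],
  [0,0,-0.44,-375,-314,0,50],
  [0,0,-0.44,-391,-327,0,50],
  [0,0,-0.44,-391,-327,0,50],
])

```text
t: 2.05
eef_pos: [0.499, 0.1586, 0.2315]
tool_rot: [0.0, -0.01, 1.0, -0.0]
contact_force: [-1.0, 0.2, -0.1]
gripper_width: 0.588
grasp_force: 0.0
```

```bash
python3 - <<'E'
from h import *
np.set_printoptions(precision=4,suppress=True)
o=bot.get_obs();print(o["t"],o["eef_pos"],rot(o["tool_rot"])[:,1],o["contact_force"])
p,T=shot("wrist","w1"); print(T[:3,3])
for t,z in(("bin",0),("bin_bead",.065),("bin_lip",.063)):
    for k in bot.tip_of(t,p)[:3]: print(t,np.round(k["xy"],1),round(k["score"],2),atz(p,T,k["xy"],z))
p,T=shot("scene","s2")
for t,z in(("bin",0),("bin_bead",.065),("bin_lip",.063)):
    for k in bot.tip_of(t,p)[:4]: print(t,np.round(k["xy"],1),round(k["score"],2),atz(p,T,k["xy"],z))
E
```

```text
2.05 [0.499  0.1586 0.2315] [-0.0201  0.9998 -0.0002] [-0.9628  0.2256 -0.0992]
[0.414  0.1568 0.3745]
bin [588.  190.8] 0.73 [ 0.4819  0.4299 -0.    ]
bin [290.6 207.6] 0.63 [0.505  0.1336 0.    ]
bin [102.5 261.7] 0.57 [ 0.5679 -0.0661  0.    ]
bin_bead [  6.9 276.4] 0.76 [ 0.557  -0.1148  0.065 ]
bin_bead [348.1 223.3] 0.67 [0.5019 0.1863 0.065 ]
bin_lip [218.8 226.5] 0.74 [0.5075 0.0761 0.063 ]
bin_lip [135.2 297.7] 0.71 [ 0.5769 -0.0046  0.063 ]
bin_lip [224.3  92.2] 0.62 [0.4005 0.0871 0.063 ]
bin [282.3 283.1] 0.76 [ 0.5744 -0.0582  0.    ]
bin [435.5 202.4] 0.76 [0.1854 0.3083 0.    ]
bin [359.1 277.9] 0.75 [0.5053 0.1391 0.    ]
bin [249.  170.6] 0.74 [ 0.2092 -0.2864  0.    ]
bin_bead [420.7 195.6] 0.89 [0.228  0.2571 0.065 ]
bin_bead [248.1 145.7] 0.7 [ 0.1656 -0.2962  0.065 ]
bin_bead [377.6 267. ] 0.64 [0.4987 0.1825 0.065 ]
bin_bead [260.3 257.9] 0.62 [ 0.5506 -0.1215  0.065 ]
bin_lip [249.5 169.3] 0.92 [ 0.2576 -0.2583  0.063 ]
bin_lip [300.9 280.8] 0.91 [0.5884 0.0008 0.063 ]
bin_lip [340.1 262.7] 0.74 [0.5098 0.0847 0.063 ]
bin_lip [470.1 223.5] 0.58 [0.2915 0.405  0.063 ]
```

View pics/w1.png

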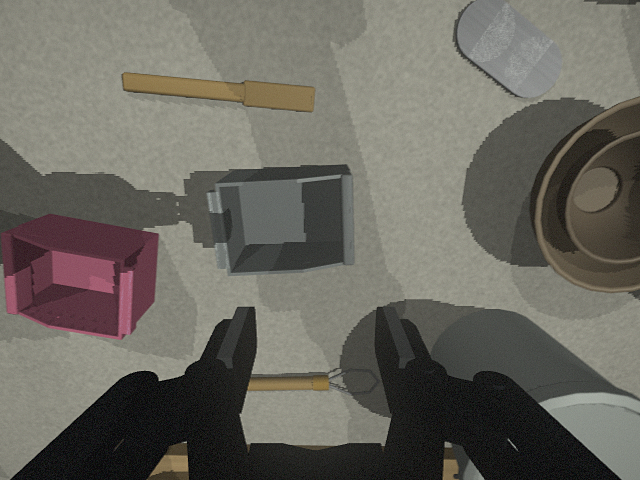

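The wrist view shows the grey bin clearly: its bead runs from (348,176) to (351,264) and its lip from (209,194) to (220,270). Nothing stands within the fingers' reach of the bead.

```bash
python3 - <<'E'
from h import *
np.set_printoptions(precision=4,suppress=True)
p,T=shot("wrist")
def seg(a,b,z):
    A,B=atz(p,T,a,z),atz(p,T,b,z);print(A,B,"len",np.linalg.norm(A-B),"ang",np.degrees(np.arctan2(*(B-A)[1::-1])))
seg((343,176),(347,265),.065);seg((352,175),(354,264),.065)
seg((209,194),(219,270),.075);seg((217,184),(229,274),.075)
P=p["pixels"][140:300,190:370]
cv2.imwrite("pics/c2.png",cv2.resize(P,None,fx=4.4,fy=3.75,interpolation=cv2.INTER_CUBIC)[:480*2,:,::-1])
E
```

```text
[0.4607 0.1829 0.065 ] [0.5385 0.1903 0.065 ] len 0.0781624530897053 ang 5.432604180365216
[0.4597 0.1902 0.065 ] [0.5374 0.1964 0.065 ] len 0.07795250606397136 ang 4.589096716634483
[0.4762 0.0759 0.075 ] [0.5418 0.0801 0.075 ] len 0.06579154396765922 ang 3.6815078746250194
[0.468  0.0828 0.075 ] [0.5453 0.0885 0.075 ] len 0.07756047208573186 ang 4.241030921094098
```

View pics/c2.png

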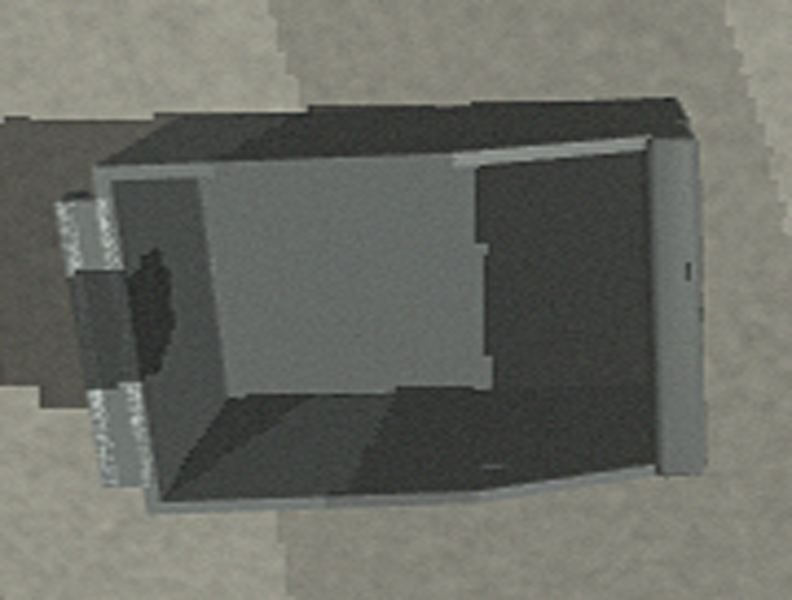

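Emit:
jog_arm([
  [0,0,-0.057,0,31,40,50],
  [0,0,-0.057,0,31,90,50],
  [0,0,-0.057,0,31,130,50],
  [0,0,-0.057,0,31,160,50],
  [0,0,-0.057,0,31,185,50],
  [0,0,-0.057,0,31,196,50],
  [0,0,-0.057,0,31,196,50],
  [0,0,-0.057,0,31,196,0],
  [0,0,-0.057,0,31,196,0],
  [0,0,-0.057,0,31,196,0],
], grip_force=60)

```text
t: 3.75
eef_pos: [0.4983, 0.1915, 0.0364]
tool_rot: [0.001, -0.04, 0.999, 0.0]
contact_force: [-0.7, -0.6, 5.0]
gripper_width: 0.112
grasp_force: 59.7
```

Emit:
jog_arm([
  [0,0,0,0,0,0,0],
  [0,0,0,0,0,0,0],
  [0,0,0,0,0,0,0],
  [0,0,0,0,0,0,0],
])

```text
t: 4.25
eef_pos: [0.4983, 0.1915, 0.0364]
tool_rot: [0.001, -0.04, 0.999, 0.0]
contact_force: [-1.2, -0.6, 6.3]
gripper_width: 0.105
grasp_force: 59.7
```

Emit:
jog_arm([
  [0,0,0,0,0,-10,0],
  [0,0,0,0,0,-40,0],
  [0,0,0,0,0,-90,0],
  [0,0,0,0,0,-140,0],
  [0,0,0,0,-20,-180,0],
  [0,0,0,0,-60,-200,0],
  [0,0,0,0,-110,-200,0],
  [0,0,0,0,-160,-200,0],
  [0,0,0,0,-180,-200,0],
  [0,0,0,0,-180,-200,0],
])

```text
t: 5.5
eef_pos: [0.5117, 0.0103, 0.2356]
tool_rot: [-0.0, -0.039, 0.999, -0.0]
contact_force: [0.0, -0.2, -1.1]
gripper_width: 0.107
grasp_force: 58.8
```

```bash
python3 - <<'E'
from h import *
np.set_printoptions(precision=4,suppress=True)
o=bot.get_obs();print(o["t"],o["eef_pos"],rot(o["tool_rot"]),o["contact_force"],o["torque"],o["gripper_width"])
for n in("wrist","scene","side"):
    p,T=shot(n,n+"3")
    for t in("rack","louvre_nominal","cheek_nominal","bin_lip","bin_bead","bin"):
        for k in bot.tip_of(t,p)[:3]: 
            if k["score"]>.3: print(n,t,np.round(k["xy"],1),round(k["score"],2),atz(p,T,k["xy"],.21)[:2] if t[0] in "lc" else atz(p,T,k["xy"],0)[:2])
E
python3 - <<'E'
import cv2
a=cv2.imread("pics/scene3.png")[120:300,110:330]; b=cv2.imread("pics/side3.png")[130:310,250:470]
cv2.imwrite("pics/c3.png",cv2.hconcat([cv2.resize(x,None,fx=1.8,fy=1.8,interpolation=cv2.INTER_CUBIC) for x in(a,b)]))
E
```

```text
5.5 [0.5117 0.0103 0.2356] [[-0.997  -0.0775 -0.0001]
 [-0.0775  0.997  -0.0001]
 [ 0.0001 -0.0001 -1.    ]] [ 0.0333 -0.1938 -1.1148] [ 0.1567 -0.0088  0.0187] 0.10662869049155775
wrist bin_bead [315.2 366.1] 0.86 [0.7104 0.0255]
wrist bin [220. 292.] 0.91 [ 0.6213 -0.0868]
scene rack [203.4 242.6] 0.61 [ 0.5061 -0.3161]
scene louvre_nominal [190.3 189.7] 0.98 [ 0.4875 -0.3107]
scene louvre_nominal [465.4 290.9] 0.72 [0.5997 0.3808]
scene cheek_nominal [153.4 238.5] 0.79 [ 0.6468 -0.3317]
scene cheek_nominal [290.6 221.9] 0.6 [ 0.5189 -0.0394]
scene cheek_nominal [266.8 207.1] 0.37 [ 0.4908 -0.1086]
scene bin_lip [266.8 206. ] 0.96 [ 0.3322 -0.1846]
scene bin_lip [299.8 279.2] 0.88 [ 0.5507 -0.0159]
scene bin_lip [471.7 226. ] 0.87 [0.2475 0.4228]
scene bin_bead [509.7 211.1] 0.97 [0.1611 0.5298]
scene bin_bead [308.6 210.4] 0.95 [ 0.3157 -0.0579]
scene bin_bead [424.7 197.6] 0.8 [0.175  0.2737]
scene bin [294.5 227.1] 0.9 [ 0.3863 -0.0807]
scene bin [280.6 280.9] 0.9 [ 0.5691 -0.0647]
scene bin [429.8 202.3] 0.81 [0.1896 0.2913]
side louvre_nominal [384.  169.1] 0.74 [ 0.5062 -0.3191]
side cheek_nominal [350.4 159.2] 0.8 [ 0.6301 -0.3282]
side bin_lip [346.9 180.8] 0.97 [ 0.7661 -0.5459]
side bin_lip [315.6 392.4] 0.76 [0.3151 0.373 ]
side bin_lip [449.4 241.4] 0.71 [ 0.2824 -0.354 ]
side bin_bead [332.7 237.9] 0.96 [ 0.6078 -0.1819]
side bin_bead [325.8 201.4] 0.94 [ 0.7514 -0.3706]
side bin_bead [313.9 436.1] 0.84 [0.2562 0.4707]
side bin [331.3 211.4] 0.84 [ 0.6982 -0.3212]
side bin [314.1 433.7] 0.71 [0.259  0.4657]
side bin [379.1 392.2] 0.7 [0.1945 0.2983]
```

View pics/wrist3.png

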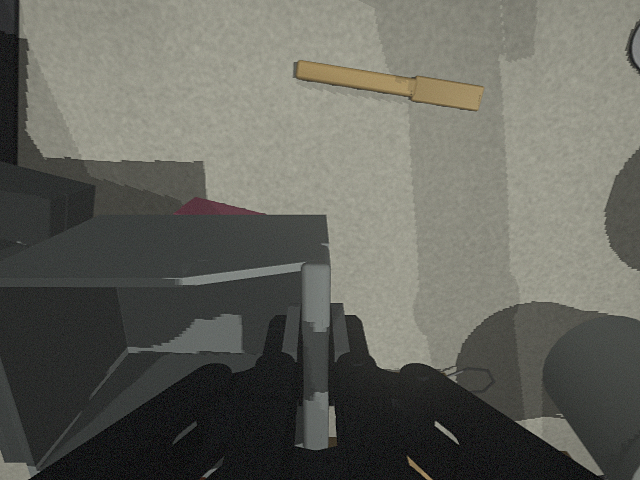

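View pics/c3.png

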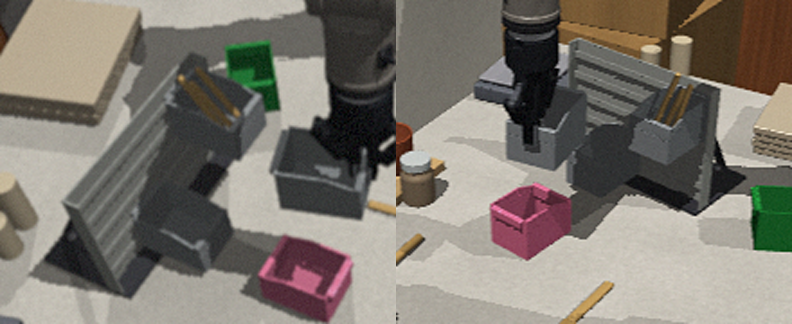

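Both views show the bin held level and clear of the rack. In the scene picture the panel's top edge runs from (147,233) to (216,151), and in the side picture from (348,151) to (428,179).

```bash
python3 - <<'E'
from h import *
np.set_printoptions(precision=4,suppress=True)
ps,Ts=shot("scene");pd,Td=shot("side")
for n,a,b in(("far",(147.3,232.7),(347.8,151.1)),("near",(216.5,150.5),(427.8,178.9)),("louv",(189,192),(385.6,171.5)),("cheek",(155.5,237),(349.6,159.8))):
    print(n,atz(ps,Ts,a,.23),atz(pd,Td,b,.23),tri([ray(ps,Ts,a),ray(pd,Td,b)]))
# fit rack pose (x,y,yaw) by matching keypoints: average over several looks
import scipy.optimize as so
obs={}
for i in range(6):
    for n,p,T in(("s",)+shot("scene"),("d",)+shot("side")):
        for t in("louvre_nominal","cheek_nominal"):
            for k in bot.tip_of(t,p)[:1]:
                if k["score"]>.5: obs.setdefault((n,t),[]).append(k["xy"])
for k,v in obs.items(): print(k,np.array(v).round(1).tolist())
# edges overlay-able: gradient crops for panel top
A=cv2.resize(ps["pixels"][140:245,135:275],None,fx=5.7,fy=5.7,interpolation=cv2.INTER_CUBIC);cv2.imwrite("pics/c4.png",A[:,:,::-1])
E
```

```text
far [ 0.6468 -0.3402  0.23  ] [ 0.6461 -0.339   0.23  ] [ 0.6467 -0.3403  0.2295]
near [ 0.3606 -0.2887  0.23  ] [ 0.3517 -0.2895  0.23  ] [ 0.3545 -0.2931  0.2259]
louv [ 0.5099 -0.299   0.23  ] [ 0.4774 -0.2704  0.23  ] [ 0.4955 -0.3103  0.2091]
cheek [ 0.653  -0.3168  0.23  ] [ 0.6092 -0.286   0.23  ] [ 0.637  -0.334   0.2031]
('s', 'louvre_nominal') [[187.2, 193.4], [187.4, 190.5], [187.9, 193.2], [188.4, 194.6], [187.2, 191.2], [188.8, 192.5]]
('s', 'cheek_nominal') [[154.9, 239.5], [153.6, 239.5], [156.6, 236.4], [154.6, 236.8], [154.8, 237.8], [157.8, 240.9]]
('d', 'louvre_nominal') [[385.6, 168.3], [387.0, 170.5], [385.6, 169.0], [386.8, 169.2], [386.0, 170.2], [386.0, 168.4]]
('d', 'cheek_nominal') [[353.1, 156.8], [352.1, 158.7], [349.2, 157.5], [350.9, 160.0], [348.5, 157.9], [350.2, 158.3]]
```

View pics/c4.png

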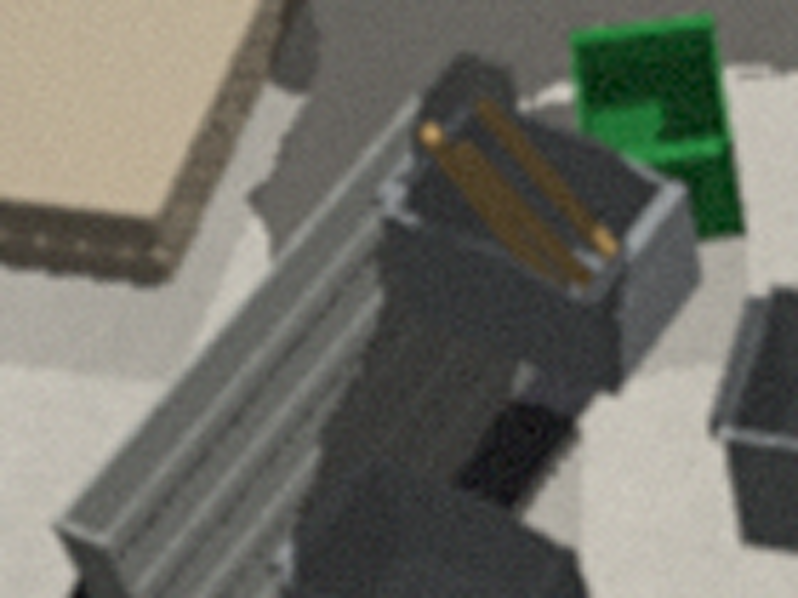

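The crop shows the cheeks' front top corners at (153.4,235.6) for the far one and (224.8,153.2) for the near one. These give the panel's true place, to be refined by touch.

```bash
python3 - <<'E'
from h import *
np.set_printoptions(precision=4,suppress=True)
ps,Ts=shot("scene");o=bot.get_obs()
for a,b in(((153.4,235.6),(224.8,153.2)),((145.5,232.1),(216.6,150))):
    F,N=atz(ps,Ts,a,.23),atz(ps,Ts,b,.23);y=(F-N)/np.linalg.norm(F-N);print(F,N,np.linalg.norm(F-N),np.degrees(np.arctan2(y[1],y[0])))
    if a[0]>150: M=(F+N)/2; f=1
    else: print("depth",np.linalg.norm(M-(F+N)/2))
yaw=np.radians(-9.9); ry=np.array([np.cos(yaw),np.sin(yaw),0]);rx=np.array([ry[1],-ry[0],0])
face=M+.024*rx; face[2]=0
print("face",face)
R_=rot(o["tool_rot"]);
for nm,x,y,z in(("stand",-.064-.045,.085,.200),("hung",-.064,.107,.138)):
    b=face+x*rx+y*ry; t=b-.05*rx; t[2]=z+.0365
    print(nm,"bin",b,"tcp",t,"tool shift mm",1e3*R_.T@(t-o["eef_pos"]))
print("turn",np.arctan2(R_[1,1],R_[0,1])-np.arctan2(-rx[1],-rx[0]))
E
```

```text
[ 0.6506 -0.3231  0.23  ] [ 0.3641 -0.2642  0.23  ] 0.2924889347707622 -11.616960996166002
[ 0.6463 -0.3449  0.23  ] [ 0.3588 -0.2891  0.23  ] 0.29288862552185 -10.979251732068063
depth 0.023843083581357796
face [ 0.5033 -0.3173  0.    ]
stand bin [ 0.6057 -0.2245  0.    ] tcp [ 0.6143 -0.1753  0.2365] tool shift mm [ -86.715  -194.9807   -1.2079]
hung bin [ 0.6197 -0.2726  0.    ] tcp [ 0.6283 -0.2234  0.1745] tool shift mm [ -96.7006 -244.0659   60.7916]
turn 0.25400796609446785
```

Emit:
jog_arm([
  [0,0,0.07,-30,-10,0,0],
  [0,0,0.15,-60,-25,0,0],
  [0,0,0.22,-80,-50,0,0],
  [0,0,0.261,-87,-85,0,0],
  [0,0,0.261,-87,-120,0,0],
  [0,0,0.261,-87,-150,0,0],
  [0,0,0.261,-87,-175,0,0],
  [0,0,0.261,-87,-188,0,0],
  [0,0,0.261,-87,-188,0,0],
])

```text
t: 9.62
eef_pos: [0.6139, -0.1689, 0.2352]
tool_rot: [-0.0, 0.09, 0.996, -0.0]
contact_force: [-0.8, 0.0, -1.9]
gripper_width: 0.111
grasp_force: 58.8
```

```bash
python3 - <<'E'
from h import *
np.set_printoptions(precision=4,suppress=True)
o=bot.get_obs();print(o["t"],o["eef_pos"],rot(o["tool_rot"]),o["contact_force"],o["torque"],o["gripper_width"])
ps,Ts=shot("scene","scene4");pd,Td=shot("side","side4");shot("wrist","wrist4")
a=ps["pixels"][130:270,110:310]; b=pd["pixels"][120:260,290:490]
cv2.imwrite("pics/c5.png",cv2.vconcat([cv2.resize(x,None,fx=2.1*1.0,fy=2.1,interpolation=cv2.INTER_CUBIC) for x in(a,b)])[:600,:,::-1])
E
```

```text
9.625 [ 0.6139 -0.1689  0.2352] [[-0.9836  0.1801 -0.0003]
 [ 0.1801  0.9836 -0.0001]
 [ 0.0002 -0.0001 -1.    ]] [-0.788   0.0482 -1.8753] [ 0.1294  0.006  -0.0052] 0.11073874825285607
```

View pics/c5.png

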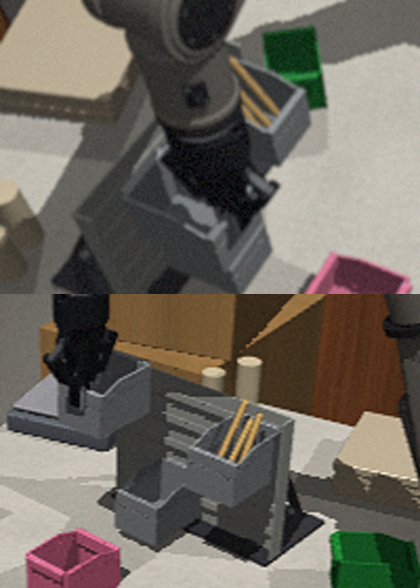

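The bin sits squarely in front of the rack, above the lower hung bin and parallel to the tool bin. Next I lower it to the engaging height and close most of the gap.

Emit:
jog_arm([
  [0,0,0,0,0,15,0],
  [0,0,0,0,-5,30,0],
  [0,0,0,0,-15,40,0],
  [0,0,0,0,-25,45,0],
  [0,0,0,0,-32,45,0],
  [0,0,0,0,-36,45,0],
  [0,0,0,0,-38,45,0],
  [0,0,0,0,-38,45,0],
  [0,0,0,0,-38,45,0],
])

```text
t: 10.9
eef_pos: [0.6074, -0.2053, 0.1904]
tool_rot: [0.0, 0.089, 0.996, 0.0]
contact_force: [0.1, -0.6, -1.8]
gripper_width: 0.108
grasp_force: 58.7
```

Emit:
jog_arm([
  [0,0,0,0,-1,0,0],
  [0,0,0,0,-2,0,0],
  [0,0,0,0,-3,0,0],
  [0,0,0,0,-4,0,0],
  [0,0,0,0,-4,0,0],
])

```text
t: 11.52
eef_pos: [0.6065, -0.2098, 0.1903]
tool_rot: [-0.0, 0.09, 0.996, -0.0]
contact_force: [0.4, -0.3, -1.5]
gripper_width: 0.099
grasp_force: 58.7
```

Emit:
jog_arm([
  [0,0,0,0,-1,0,0],
  [0,0,0,0,-2,0,0],
  [0,0,0,0,-3,0,0],
  [0,0,0,0,-3,0,0],
])

```text
t: 12.02
eef_pos: [0.6059, -0.2128, 0.1903]
tool_rot: [-0.0, 0.09, 0.996, -0.0]
contact_force: [-0.1, 0.3, -2.1]
gripper_width: 0.107
grasp_force: 58.7
```

Emit:
jog_arm([
  [0,0,0,0,-1,0,0],
  [0,0,0,0,-2,0,0],
  [0,0,0,0,-2,0,0],
])

```text
t: 12.4
eef_pos: [0.6056, -0.2147, 0.1903]
tool_rot: [-0.0, 0.09, 0.996, -0.0]
contact_force: [-0.2, -0.5, -2.0]
gripper_width: 0.111
grasp_force: 58.7
```

Emit:
jog_arm([
  [0,0,0,0,-1,0,0],
  [0,0,0,0,-2,0,0],
  [0,0,0,0,-2,0,0],
])

```text
t: 12.78
eef_pos: [0.6053, -0.2167, 0.1903]
tool_rot: [0.0, 0.09, 0.996, -0.0]
contact_force: [-0.4, -0.2, -1.9]
gripper_width: 0.107
grasp_force: 58.7
```

Emit:
jog_arm([
  [0,0,0,0,-1,0,0],
  [0,0,0,0,-2,0,0],
  [0,0,0,0,-2,0,0],
])

```text
t: 13.15
eef_pos: [0.6049, -0.2186, 0.1903]
tool_rot: [0.0, 0.09, 0.996, -0.0]
contact_force: [-0.7, -0.7, -2.1]
gripper_width: 0.104
grasp_force: 58.7
```

Emit:
jog_arm([
  [0,0,0,0,-1,0,0],
  [0,0,0,0,-2,0,0],
  [0,0,0,0,-2,0,0],
])

```text
t: 13.52
eef_pos: [0.6045, -0.2206, 0.1903]
tool_rot: [-0.0, 0.09, 0.996, -0.0]
contact_force: [0.5, 0.4, -1.6]
gripper_width: 0.106
grasp_force: 58.7
```

Emit:
jog_arm([
  [0,0,0,0,-1,0,0],
  [0,0,0,0,-1.5,0,0],
  [0,0,0,0,-1.5,0,0],
])

```text
t: 13.9
eef_pos: [0.6043, -0.222, 0.1903]
tool_rot: [-0.0, 0.09, 0.996, 0.0]
contact_force: [0.3, -0.7, -1.9]
gripper_width: 0.109
grasp_force: 58.7
```

Emit:
jog_arm([
  [0,0,0,0,-1,0,0],
  [0,0,0,0,-2,0,0],
  [0,0,0,0,-2,0,0],
])

```text
t: 14.28
eef_pos: [0.6039, -0.2241, 0.1903]
tool_rot: [0.0, 0.09, 0.996, -0.0]
contact_force: [-0.6, 0.4, -2.5]
gripper_width: 0.103
grasp_force: 58.7
```

Emit:
jog_arm([
  [0,0,0,0,-1,0,0],
  [0,0,0,0,-1.5,0,0],
  [0,0,0,0,-1.5,0,0],
])

```text
t: 14.65
eef_pos: [0.604, -0.2244, 0.1903]
tool_rot: [0.0, 0.089, 0.996, 0.001]
contact_force: [-0.1, 4.0, -1.2]
gripper_width: 0.105
grasp_force: 58.9
```

Contact is at about 4 N. I'll back off 2 mm and slide toward the far cheek.

Emit:
jog_arm([
  [0,0,0,0,3,0,0],
  [0,0,0,-3,3,0,0],
  [0,0,0,-6,3,0,0],
  [0,0,0,-9,3,0,0],
  [0,0,0,-12,3,0,0],
  [0,0,0,-12,3,0,0],
])

```text
t: 15.4
eef_pos: [0.6162, -0.2246, 0.1902]
tool_rot: [-0.0, 0.09, 0.996, -0.0]
contact_force: [0.4, -0.5, -1.4]
gripper_width: 0.105
grasp_force: 58.8
```

Emit:
jog_arm([
  [0,0,0,-1,0,0,0],
  [0,0,0,-2,0,0,0],
  [0,0,0,-3,0,0,0],
  [0,0,0,-3,0,0,0],
])

```text
t: 15.9
eef_pos: [0.619, -0.2251, 0.1903]
tool_rot: [0.0, 0.09, 0.996, 0.0]
contact_force: [-1.2, 0.0, -2.2]
gripper_width: 0.107
grasp_force: 58.8
```

Emit:
jog_arm([
  [0,0,0,-1,0,0,0],
  [0,0,0,-2,0,0,0],
  [0,0,0,-2,0,0,0],
])

```text
t: 16.27
eef_pos: [0.6204, -0.2252, 0.1901]
tool_rot: [-0.001, 0.09, 0.996, 0.0]
contact_force: [-2.2, 1.0, -0.1]
gripper_width: 0.108
grasp_force: 59.0
```

Emit:
jog_arm([
  [0,0,0,-1,0,0,0],
  [0,0,0,-1.5,0,0,0],
  [0,0,0,-1.5,0,0,0],
])

```text
t: 16.65
eef_pos: [0.6211, -0.2252, 0.1899]
tool_rot: [-0.001, 0.09, 0.996, 0.001]
contact_force: [-7.4, 4.0, 0.6]
gripper_width: 0.106
grasp_force: 59.6
```

```bash
python3 - <<'E'
from h import *
np.set_printoptions(precision=4,suppress=True)
o=bot.get_obs();print(o["eef_pos"],o["contact_force"],o["torque"],rot(o["tool_rot"])[:,1])
p,T=shot("wrist","wrist5")
E
```

```text
[ 0.6211 -0.2252  0.1899] [-7.4422  4.0237  0.6338] [ 0.5001  1.0401 -0.5244] [0.1797 0.9837 0.0009]
```

View pics/wrist5.png

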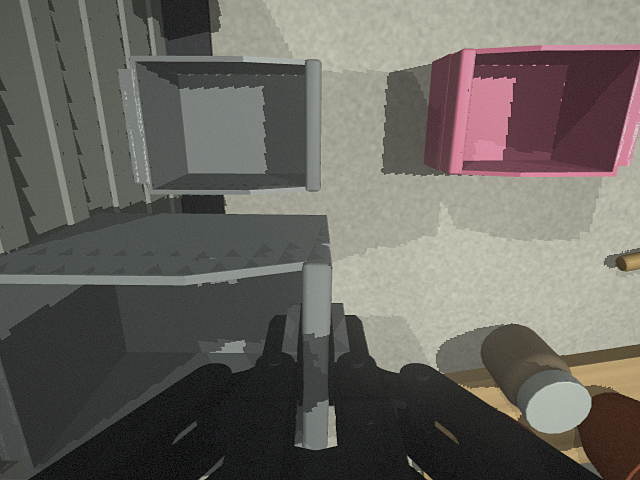

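The wrist view shows the lower hung bin's bead from (307,60) to (308,190), almost parallel to the held bead, and the louvre lines at left. The contact is with the cheek only.

```bash
python3 - <<'E'
from h import *
np.set_printoptions(precision=4,suppress=True)
o=bot.get_obs();p,T=shot("wrist")
P=p["pixels"].astype(int)[:,:,1]
tx=-rot(o["tool_rot"])[:,0];print("tool",np.degrees(np.arctan2(tx[1],tx[0])))
def fit(rows,c0,c1,sign):
    pts=[]
    for r in rows:
        l=cv2.GaussianBlur(P[r-2:r+3].mean(0).astype(np.float32)[None],(5,1),0)[0]
        g=np.gradient(l)[c0:c1]*sign; pts.append((c0+g.argmax(),r))
    pts=np.array(pts,float); vx,vy,x,y=cv2.fitLine(pts.astype(np.float32),cv2.DIST_HUBER,0,.01,.01).ravel()
    f=lambda r:(x+(r-y)*vx/vy,r); return f(rows[0]),f(rows[-1])
for z in(.085,.125):
  for c0,c1,s in((300,313,1),(315,328,-1),(300,313,-1),(315,328,1)):
    a,b=fit(range(72,184,3),c0,c1,s);A,B=atz(p,T,a,z),atz(p,T,b,z)
    print(z,np.round(a,1),np.round(b,1),np.degrees(np.arctan2(*(B-A)[1::-1])), 0.0)
# louvre vertical-edge tops, hand picked long lines
for a,b in(((23,5),(70,222)),((82,5),(116,205))):
  A,B=atz(p,T,a,.13),atz(p,T,b,.13);print("louvre",np.degrees(np.arctan2(*(B-A)[1::-1])))
E
```

```text
tool -10.353854206143525
0.085 [306.  72.] [306.3 183. ] -10.630411394354683 0.0
0.085 [318.  72.] [318. 183.] -10.223616462923873 0.0
0.085 [302.  72.] [302. 183.] -11.022732617725817 0.0
0.085 [321.  72.] [321. 183.] -10.076636821225696 0.0
0.125 [306.  72.] [306.3 183. ] -10.630411394354718 0.0
0.125 [318.  72.] [318. 183.] -10.223616462923863 0.0
0.125 [302.  72.] [302. 183.] -11.022732617725824 0.0
0.125 [321.  72.] [321. 183.] -10.076636821225682 0.0
louvre -10.39729519569681
louvre -10.578124979645617
```

Emit:
jog_arm([
  [0,0,0,2,0,0,0],
  [0,0,0,2,-1,0,0],
  [0,0,0,2,-2,0,0],
  [0,0,0,2,-2.5,0,0],
  [0,0,0,2,-2.5,0,0],
])

```text
t: 17.38
eef_pos: [0.6199, -0.2275, 0.1901]
tool_rot: [-0.0, 0.09, 0.996, 0.0]
contact_force: [-2.7, 3.5, -1.7]
gripper_width: 0.104
grasp_force: 58.7
```

Emit:
jog_arm([
  [0,0,0,0.5,1,0,0],
  [0,0,0,0.5,1,1.5,0],
  [0,0,0,0.5,1,3,0],
  [0,0,0,0.5,1,4.5,0],
  [0,0,0,0.5,1,6,0],
  [0,0,0,0.5,1,7,0],
  [0,0,0,0.5,1,7,0],
])

```text
t: 18.25
eef_pos: [0.6197, -0.2267, 0.1832]
tool_rot: [-0.0, 0.09, 0.996, 0.0]
contact_force: [-1.6, -0.0, -2.5]
gripper_width: 0.105
grasp_force: 58.7
```

Emit:
jog_arm([
  [0,0,0,0,0,1,0],
  [0,0,0,0,0,2,0],
  [0,0,0,0,0,2,0],
])

```text
t: 18.62
eef_pos: [0.6197, -0.2267, 0.1812]
tool_rot: [-0.0, 0.09, 0.996, 0.0]
contact_force: [-0.4, -0.4, -2.3]
gripper_width: 0.106
grasp_force: 58.7
```

Emit:
jog_arm([
  [0,0,0,0,0,1,0],
  [0,0,0,0,0,2,0],
  [0,0,0,0,0,3,0],
  [0,0,0,0,0,3,0],
])

```text
t: 19.12
eef_pos: [0.6197, -0.2267, 0.1781]
tool_rot: [-0.0, 0.09, 0.996, 0.0]
contact_force: [-1.4, 0.8, -2.0]
gripper_width: 0.109
grasp_force: 58.7
```

Emit:
jog_arm([
  [0,0,0,0,0,1,0],
  [0,0,0,0,0,2,0],
  [0,0,0,0,0,2,0],
])

```text
t: 19.5
eef_pos: [0.6196, -0.2267, 0.1762]
tool_rot: [-0.0, 0.09, 0.996, 0.0]
contact_force: [-0.3, 0.4, -1.9]
gripper_width: 0.102
grasp_force: 58.7
```

Emit:
jog_arm([
  [0,0,0,0,0,1,0],
  [0,0,0,0,0,2,0],
  [0,0,0,0,0,2,0],
])

```text
t: 19.88
eef_pos: [0.6198, -0.2268, 0.1744]
tool_rot: [0.0, 0.09, 0.996, -0.0]
contact_force: [-1.7, 1.9, -0.8]
gripper_width: 0.104
grasp_force: 58.9
```

Emit:
jog_arm([
  [0,0,0,0,0,1,0],
  [0,0,0,0,0,1.5,0],
  [0,0,0,0,0,1.5,0],
])

```text
t: 20.25
eef_pos: [0.6199, -0.227, 0.1733]
tool_rot: [0.0, 0.09, 0.996, -0.0]
contact_force: [-3.1, -0.5, 4.5]
gripper_width: 0.104
grasp_force: 60.0
```

Emit:
jog_arm([
  [0,0,0,0,1,0,0],
  [0,0,0,0,2,0,0],
  [0,0,0,0,3,0,0],
  [0,0,0,0,3,0,0],
])

```text
t: 20.75
eef_pos: [0.6202, -0.2259, 0.1732]
tool_rot: [0.001, 0.091, 0.996, -0.001]
contact_force: [-1.1, -5.9, 3.6]
gripper_width: 0.108
grasp_force: 59.9
```

The lip holds against a 6 N pull, so the bin is hooked. I'll move back in, relieve the forces, nudge it to the cheek and let go.

Emit:
jog_arm([
  [0,0,0,0,-1.5,0,0],
  [0,0,0,-0.7,-3,0,0],
  [0,0,0,-0.7,-3,0,0],
])

```text
t: 21.12
eef_pos: [0.6202, -0.226, 0.1728]
tool_rot: [-0.0, 0.09, 0.996, 0.001]
contact_force: [-3.4, -0.8, 6.5]
gripper_width: 0.105
grasp_force: 60.9
```

Emit:
jog_arm([
  [0,0,0,0,0,0,3],
  [0,0,0,0,0,0,10],
  [0,0,0,0,0,0,25],
  [0,0,0,0,0,0,40],
  [0,0,0,0,0,0,40],
  [0,0,0,0,0,0,40],
])

```text
t: 21.88
eef_pos: [0.6204, -0.2267, 0.1727]
tool_rot: [-0.0, 0.09, 0.996, 0.0]
contact_force: [-0.7, -0.2, -0.2]
gripper_width: 0.466
grasp_force: 0.0
```

Emit:
jog_arm([
  [0,0,0,0,0,-4,40],
  [0,0,0,0,0,-12,40],
  [0,0,0,0,0,-30,40],
  [0,0,0,0,0,-60,40],
  [0,0,0,0,20,-100,40],
  [0,0,0,0,60,-120,40],
  [0,0,0,0,90,-130,40],
  [0,0,0,0,90,-130,40],
  [0,0,0,0,90,-130,40],
])

```text
t: 23.0
eef_pos: [0.6362, -0.1395, 0.3034]
tool_rot: [0.0, 0.09, 0.996, -0.0]
contact_force: [-0.3, -1.4, 0.1]
gripper_width: 0.471
grasp_force: 0.0
```

```bash
python3 - <<'E'
from h import *
np.set_printoptions(precision=4,suppress=True)
o=bot.get_obs();print(o["t"],o["eef_pos"],o["contact_force"])
ps,Ts=shot("scene");pd,Td=shot("side");pw,Tw=shot("wrist","wrist6")
ex=np.array([.6197,-.2267,0]);rx=np.array([-.18,-.984,0])
for nm,P in(("bead",ex+[0,0,.203]),("bin",ex+.05*rx+[0,0,.138]),("lip",ex+.111*rx+[0,0,.201])):
    for n,p,T in(("s",ps,Ts),("d",pd,Td),("w",pw,Tw)):
        e=proj(p,T,P); ks=bot.tip_of("bin" if nm=="bin" else "bin_"+nm,p)
        k=min(ks,key=lambda k:np.hypot(*(np.array(k["xy"])-e))) if ks else None
        print(nm,n,"expect",e.round(1),"seen",k and np.round(k["xy"],1),k and round(k["score"],2))
a=ps["pixels"][130:290,110:310]; b=pd["pixels"][120:280,270:470]
cv2.imwrite("pics/c6.png",cv2.hconcat([cv2.resize(x,None,fx=2,fy=2,interpolation=cv2.INTER_CUBIC) for x in(a,b)])[:,:,::-1])
E
```

```text
23.0 [ 0.6362 -0.1395  0.3034] [-0.3268 -1.3796  0.0593]
bead s expect [201.  240.5] seen [197.7 243.5] 0.79
bead d expect [336.8 174.4] seen [335.3 176.6] 0.78
bead w expect [185.8 245.2] seen [186.1 246.8] 0.58
bin s expect [189.7 248.3] seen [191.1 252.3] 0.96
bin d expect [347.2 187.4] seen [348.6 192.8] 0.64
bin w expect [151.2 219.8] seen [149.8 222.1] 0.62
lip s expect [161.9 224.6] seen [164.1 227.6] 0.79
lip d expect [359.9 163. ] seen [362.8 164.8] 0.82
lip w expect [ 24.3 244.4] seen [ 25.5 244.3] 0.56
```

```bash
python3 - <<'E'
from h import *
np.set_printoptions(precision=4,suppress=True)
ex=np.array([.6197,-.2267,0]);rx=np.array([-.18,-.984,0])
E={"bin_bead":ex+[0,0,.203],"bin":ex+.05*rx+[0,0,.138],"bin_lip":ex+.111*rx+[0,0,.201]}
acc={k:[] for k in E}
for i in range(5):
    for n in("scene","side","wrist"):
        p,T=shot(n)
        for nm,P in E.items():
            e=proj(p,T,P)
            for k in bot.tip_of(nm,p):
                if np.hypot(*(np.array(k["xy"])-e))<10: acc[nm].append(ray(p,T,k["xy"]));break
for nm in E: print(nm,len(acc[nm]),tri(acc[nm]),"expected",E[nm])
E
```

```text
bin_bead 15 [ 0.6229 -0.2335  0.1914] expected [ 0.6197 -0.2267  0.203 ]
bin 14 [ 0.6131 -0.2767  0.1347] expected [ 0.6107 -0.2759  0.138 ]
bin_lip 15 [ 0.5988 -0.337   0.196 ] expected [ 0.5997 -0.3359  0.201 ]
```

```bash
python3 -c "
from station import bot
print(bot.hand_in())"
```

```text
the job is handed in; nothing more can be done
None
```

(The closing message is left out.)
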